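Put the block plane away in the luthier's tool chest

ROBOT

A 7-joint arm with a two-finger parallel gripper is mounted at the origin on the work surface. World frame = base frame: x ahead of the robot, y to its left, z up, the work surface at z = 0. Lengths are in m, angles in rad, forces in N, time in s.
With the tool pointing down it reaches from about 0.425 to 0.925 m from the base axis. Payload 6.8 kg.
Tool frame: the origin (TCP) lies at the very end of the fingers, on their centre line; the grasp point (between the pads) lies 19 mm behind it; z points along the fingers, y is the line along which they close (so a half turn about z gives the same grasp; the last joint's range is limited). The gripper opens to 85 mm and grips with 20 to 120 N. Pads are 22 mm wide; open, the fingers measure 114 mm over their backs; the gripper's body (76 mm by 85 mm) begins 54 mm behind the grasp point. The pads swing forward as they close: fully open they stand 13 mm farther back than shut.
Start: joints at [-1.406, 0.477, 0.022, 1.555, -0.011, 1.109, -0.083], TCP at [0.182, 0.65, 0.231] pointing down, gripper open.
Joint ranges: [-2.96, 2.96], [-0.34, 2.1], [-1.41, 1.46], [0.24, 2.44], [-1.37, 4.51], [0.17, 1.92], [-2.96, 2.96]. Speed limits (rad/s): [2.39, 2.39, 3.14, 3.14, 3.14, 3.14, 3.14].

INTERFACE

Orientations are given as a rotation vector (axis times angle).
In Python, from bench import r gives the robot as it stands. The module is installed in compiled form; this text tells all that it offers.
- The arm moves only by the tool servo_tool, never from a script. Its argument "commands" is a list of rows, each a list of 7 numbers: the turn, a rotation vector about the world's x, y, z in degrees, then the shift along the world's x, y, z in mm, then the closure, from 0 (fully open) to 1 (shut). A call has 1 to 5 rows; each row is the pose to reach, as a shift and turn from the pose commanded when the call began; what a row does not reach only later rows make up. A row lasts 1/12 s, in which the tool goes at most 41.7 mm and 7.16 degrees, less where a joint would pass 70% of its speed; a pose out of reach is approached as far as the arm can. A call with a gripper value outside its range is refused whole. The fingers move at their own pace and stop on an object; "force" is the grip in N (left out, the last holds). Time passes only in rows, so rows that repeat a pose let the fingers close. It gives the time, the measured TCP pose, the force, the opening and the grip force at its end, in the units of the state.
- r.get_obs(): the state, without advancing time (a new reading comes with each control period).
- r.grab_frame(name): name is "scene" or "top"; returns (picture, depth): 384x512x3 uint8, blue, green, red; 384x512 float32, m along the optical axis (not along the pixel's ray), 0 where there is no reading.
- r.camera_info(name): a dict with "vertical_fov" (degrees; the focal length in pixels is half the picture's height over the tangent of half this angle, whatever the lens; pixels are square), "cx", "cy" (the principal point, pixels), "cam_to_world" (4x4, takes a point from camera to world coordinates). Camera axes: x right, y up, looking along -z (the intrinsics and any distortion apply to the point x, -y, -z); pixel columns grow to the right and rows downward; lengths in m; the calibration is good to about 2 mm. A picture is of the moment at which its call begins. camera_info takes no time and is no camera call.
- r.hand_in(): hands the job in; it is judged then, once.
The state is a dict: "clock": time; "joints": joint angles; "qvel": joint speeds; "tau": joint torques, N m; "tcp_pos": TCP position; "orientation": TCP orientation; "contact_force": force on the tool from outside, world axes, zero at the start; "moment": the same for the moment, N m; "grip_width": finger opening in m; "gripper_force": force on a finger pad.
Only numpy, scipy, OpenCV 4.12 (cv2) and the standard library are available. Lean on these libraries where they do the work, as an engineer would, in place of code of your own. Each camera call takes 0.05 s, during which the arm holds its last target. There are 200 camera calls.

TASK

Open the tool chest: lift its lid until it rests on its stop, guiding it all the way so that it never falls. Then put the metal block plane away: set it down gently, sole flat, in the chest's empty bay, and leave the lid standing open. Leave all the other things where they are.

Things in the scene. Friction and masses are not known exactly. Their poses are not given: they have to be found in the camera images.
- chest: Dark wooden tool chest fixed on the bench: body 180 mm front to back (x) x 340 wide (y) x 85 high outside, walls and bottom 8 thick, under a hinged lid 40 deep. Origin: centre of its underside; x from the front (handle side) to the back, y to its left, z up. A front-to-back divider 6 thick, 52 high, at y = -21 mm parts the empty bay (+y) from a smaller bay (-y) that holds a cork block and a tin.
- bay (a point): Middle of the empty bay's floor, 8 mm above the bench, at chest x = 0, y = +72 mm; axes as the chest. The bay is 164 mm (x) by 180 mm (y) inside; its outer walls rise 77 mm above its floor, the divider 52 mm.
- lid (a joint): Lid angle, rad: 0 shut, grows as it opens; the brass hinges' stop is at 1.66 (95 degrees). The lid weighs 0.45 to 0.7 kg and swings freely: below about 1.25 it falls shut if let go, above that it falls back onto the stop. Open, it stands just behind the chest's back wall, leaning back a little, and stays there.
- lid_hinge (a point): Middle of the hinge axis, on the back upper edge of the chest (chest x = +90 mm, z = 85 mm). Axes turn with the lid: x from handle to hinge, y along the hinge, z out of the lid's top.
- lid_handle (a point): Middle of the brass bow handle on the lid's front: round bar 10 mm thick, 110 long, along y, on two posts 50 mm either side; its axis is 38 mm off the lid's front face (33 mm gap) and, shut, 105 mm above the bench. From the hinge axis: 218 mm forward, 20 mm up (lid axes). Can be pinched from above, one finger before and one behind it; the bar then turns between the fingers as the lid swings.
- plane: Block plane: steel, brass lever cap and round toe knob. 140 mm long (x, knob to +x), 40 wide (y), 45 high, 0.45 to 0.7 kg. Origin: centre of its sole (underside), z up. Grip it by its straight upright cheeks, 40 mm apart outside, 27 mm high over the middle 70 mm of its length. Starts sole down on the bench, left or right of the chest.
- sanding_beam: Wooden sanding block 150 mm long (x) x 50 mm wide, 41 mm high, with a rounded grip on top; on the bench at the other side of the chest from the plane. Not to be moved. Origin: centre of its underside.
- cork_block: Cork block 60 x 100 x 30 mm in the chest's smaller bay. Not to be moved. Origin: centre of its underside.
- tin: Round tin 57 mm across and 27 mm high in the chest's smaller bay. Not to be moved. Origin: centre of its underside.
- glue_bottle: Upright glue bottle 60 mm across, 170 mm high, to the right behind the chest. Not to be moved. Origin: centre of its underside.
- jar: Small glass jar 60 mm across, 65 mm high, on the right of the bench. Not to be moved. Origin: centre of its underside.
- cam_clamp: Wooden cam clamp lying flat on the bench behind the chest: steel bar 230 mm long, jaws 130 mm, about 24 mm high. Not to be moved. Origin: under the middle of its bar.
- hammer: Hammer lying across the bench behind the chest. Not to be moved. Origin: on the bench under its handle's middle.
- bridge_blank: Dark wooden guitar bridge, 28 x 180 mm and 10 mm high, lying on the bench in front of the chest, towards the robot. Not to be moved. Origin: centre of its underside.
Not all that is in view belongs to the job. Leave any green look-alike of the plane alone.

How it is judged:
On the way, in this order (a step that is already met when the one before it is completed fails the run):
1. the lid rests open on its stop (value of joint lid above 1.6 rad), for 0.3 s.
2. the plane lies sole down in the empty bay with the lid open (value of joint lid above 1.6 rad and x of plane in the frame of bay between -0.07 and 0.07 m and y of plane in the frame of bay between -0.075 and 0.075 m and z of plane in the frame of bay below 0.006 m and angle between plane's own z axis and vertical below 0.08 rad), for 0.2 s.
At the end, for the whole second after the job is handed in: The lid stands open on its stop (beyond 1.6 rad) and the plane lies still in the empty bay, flat on its sole on the bay's floor (within 6 mm of the floor and 0.08 rad of level) (all of step 2 and linear speed of plane below 0.02 m/s); the robot touches nothing.
It fails at once if the lid falls, open or shut (faster than 2.2 rad/s) (velocity of joint lid above 2.2 rad/s or velocity of joint lid below -2.2 rad/s).
It fails at once if the plane is dropped (moves faster than 0.6 m/s with no finger on it) (linear speed of plane above 0.6 m/s and contact force between the fingers and plane below 0.1 N).
It fails at once if another thing is shifted by more than 30 mm (distance of any of sanding_beam, cork_block, tin, glue_bottle, jar, cam_clamp, hammer, bridge_blank from where it was at the start of the episode above 0.03 m).
It also fails if it takes over 61 s, if anything falls off the work surface, if the arm or the gripper's body presses on something with over 40 N, if the wrist force passes 120 N, or if a joint passes its speed limit or range.

## Working session

There is one attempt and no reset: what is moved stays moved. The work goes in short steps, Python scripts to look and compute and a tool call to move; the robot and the scene stay as the last step left them, time stands still between calls to the robot, and variables do not carry over. Pictures are saved under pics/ and viewed, at most 10 in all, crops included, and the job is handed in when it is done.

Besides the shell and the picture viewer there is one more tool, called after "Emit:" as name(argument=value, ...) on one line, values as JSON. servo_tool: Moves the arm, as the interface text tells. Its arguments: {"type":"object","properties":{"commands":{"type":"array"},"force":{"type":"number"}},"required":["commands"]}

```bash
mkdir -p pics
cat > h.py <<'E'
import numpy as np, cv2
from bench import r
def grab(n):
    p,d=r.grab_frame(n); i=r.camera_info(n); np.savez('%s.npz'%n,p=p,d=d,T=i['cam_to_world'],fov=i['vertical_fov'],cx=i['cx'],cy=i['cy']); return p,d
def cloud(n):
    z=np.load('%s.npz'%n); d=z['d']; f=192/np.tan(np.radians(z['fov'])/2)
    v,u=np.mgrid[:384,:512]
    P=np.stack([(u-z['cx'])/f*d,-(v-z['cy'])/f*d,-d,np.ones_like(d)],-1)@z['T'].T
    P=P[...,:3]; P[d==0]=np.nan
    return z['p'],P
E
python3 - <<'E'
from h import *
print({k:(np.round(v,3).tolist() if k!='x' else v) for k,v in r.get_obs().items()})
for n in('scene','top'):
    p,d=grab(n); i=r.camera_info(n); print({k:(np.round(v,3).tolist() if not isinstance(v,str) else v) for k,v in i.items()})
    cv2.imwrite(f'pics/{n}0.png',cv2.resize(p,(800,600),interpolation=cv2.INTER_CUBIC))
E
```

```text
{'clock': 0.0, 'joints': [-1.406, 0.478, 0.022, 1.556, -0.012, 1.109, -0.083], 'qvel': [0.0, 0.0, -0.001, -0.001, -0.001, 0.0, 0.0], 'tau': [0.0, -59.646, 1.608, -28.119, 0.012, 0.009, 0.0], 'tcp_pos': [0.182, 0.649, 0.23], 'orientation': [-0.427, -3.112, 0.003], 'contact_force': [0.413, 0.936, 0.102], 'moment': [0.028, 0.023, -0.002], 'gripper_force': 0.0, 'grip_width': 0.085}
{'vertical_fov': 54.357, 'cx': 255.864, 'cy': 193.306, 'cam_to_world': [[-0.694, -0.571, 0.437, 1.076], [0.719, -0.555, 0.418, 0.407], [0.004, 0.605, 0.797, 1.028], [0.0, 0.0, 0.0, 1.0]]}
{'vertical_fov': 49.224, 'cx': 255.45, 'cy': 186.937, 'cam_to_world': [[0.01, 0.988, -0.153, 0.372], [-1.0, 0.011, 0.008, -0.06], [0.009, 0.153, 0.988, 1.249], [0.0, 0.0, 0.0, 1.0]]}
```

View pics/scene0.png

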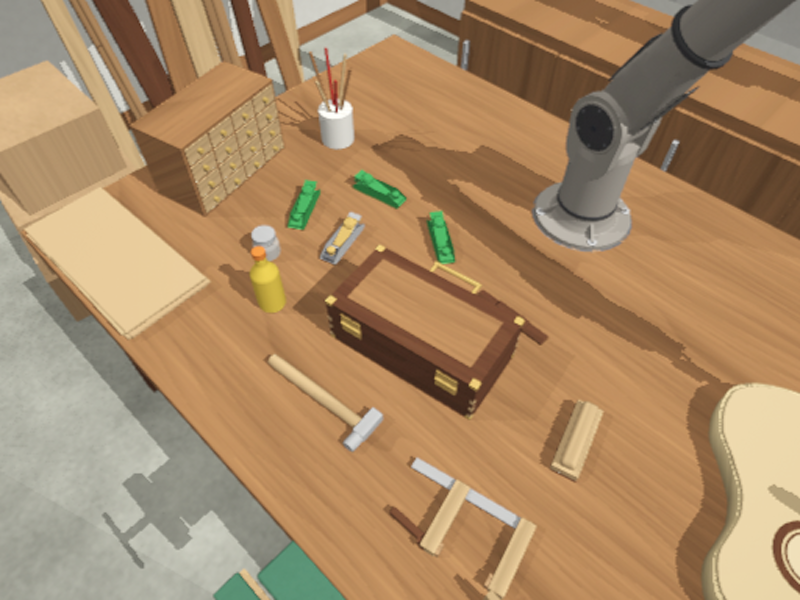

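View pics/top0.png

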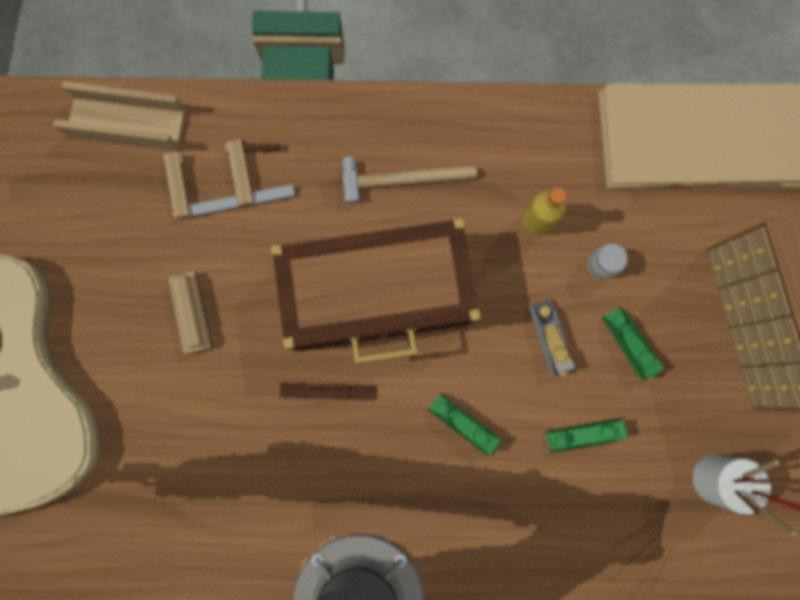

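The scene view shows the shut chest, with its brass handle facing the robot. The real plane, grey and brass, is right of the chest at top (552,338), with three green look-alikes near it. In the top view (800x600 pixels) the handle is at about (385,355) and the lid corners are at (277,251), (459,224), (474,315) and (288,343). Next I measure from the depth.

Run:
```python
from h import *
S=1.5625
def rect(Q,name):
    r_=cv2.minAreaRect((Q[:,:2]*1000).astype(np.float32)); print(name,len(Q),np.round(r_,1) if 0 else r_, 'z',np.round(np.nanpercentile(Q[:,2],[5,50,95]),4)); 
for n in('top','scene'):
    p,P=cloud(n); print(n)
    Z=P[...,2]
    m=(np.abs(Z-.125)<.006)&(P[...,0]>.3)&(P[...,0]<.8)&(np.abs(P[...,1])<.25)
    k,l,st,c=cv2.connectedComponentsWithStats(m.astype(np.uint8)); b=1+st[1:,4].argmax(); rect(P[l==b],'lid')
    ctr=np.median(P[l==b],0)
    hsv=cv2.cvtColor(p,cv2.COLOR_BGR2HSV)
    # handle: z .09-.115 , x in front of the lid
    m=(Z>.098)&(Z<.116)&(np.abs(P[...,1]-ctr[1])<.09)&(P[...,0]<ctr[0]-.1)&(P[...,0]>ctr[0]-.2)
    if m.sum()>5: rect(P[m],'handle')
    # table check
    for name,(u,v),R in ([('plane',(552,338),.09),('beam',(190,312),.1),('blank',(328,391),.1),('bottle',(545,212),.06),('jar',(608,260),.05),('green',(465,425),.09)] if n=='top' else [('plane',(343,238),.09),('beam',(578,440),.1)]):
        q=P[int(v/S),int(u/S)]
        if np.isnan(q).any(): print('nan',name); continue
        for lo in (.006,.02):
            m=(np.hypot(P[...,0]-q[0],P[...,1]-q[1])<R)&(Z>lo)&(Z<.2)
            k,l,st,c=cv2.connectedComponentsWithStats(m.astype(np.uint8),connectivity=4); b=l[int(v/S),int(u/S)]
            if b: rect(P[l==b],name+str(lo))
    print('table',P[int(480/S),int(250/S)] if n=='top' else P[int(330/S),int(600/S)])
for n,b in(('top',(510,285,600,395)),):
    p,_=cloud(n); x0,y0,x1,y1=[int(a/S) for a in b]
    cv2.imwrite('pics/crop1.png',cv2.resize(p[y0:y1,x0:x1],None,fx=8,fy=8,interpolation=cv2.INTER_CUBIC))
```

```text
top
lid 7983 ((565.0784912109375, -25.615798950195312), (182.57058715820312, 340.91815185546875), 9.40347671508789) z [0.1223 0.1262 0.1297]
handle 193 ((444.2973327636719, -21.116783142089844), (154.84483337402344, 35.21145248413086), 89.94429016113281) z [0.1048 0.1087 0.1127]
plane0.006 695 ((481.51708984375, -362.1462707519531), (143.71006774902344, 48.968162536621094), 16.43585777282715) z [0.008  0.0249 0.0436]
plane0.02 405 ((472.5435485839844, -361.1960754394531), (127.03440856933594, 41.983795166015625), 16.339862823486328) z [0.0215 0.029  0.0452]
beam0.006 928 ((521.6393432617188, 326.8961181640625), (149.94009399414062, 52.06672668457031), 15.061277389526367) z [0.0151 0.0353 0.044 ]
beam0.02 789 ((521.6438598632812, 326.8156433105469), (149.94085693359375, 51.03750991821289), 14.861166954040527) z [0.0208 0.0375 0.0442]
blank0.006 285 ((377.1813659667969, 51.47676086425781), (26.084613800048828, 114.35714721679688), 0.5538872480392456) z [0.0066 0.01   0.0143]
bottle0.006 581 ((706.1644897460938, -334.4814758300781), (58.84906005859375, 48.023338317871094), 59.7740516662
[... 813 characters left out ...]
3.337905883789062), (184.1298370361328, 341.40234375), 9.244805335998535) z [0.1217 0.125  0.1281]
handle 125 ((444.7080993652344, -41.92784118652344), (30.835445404052734, 109.03433227539062), 8.6220121383667) z [0.1029 0.1069 0.1106]
plane0.006 398 ((479.5516662597656, -354.9811706542969), (141.08612060546875, 43.099029541015625), 16.676050186157227) z [0.0079 0.0225 0.0415]
beam0.006 902 ((520.8350219726562, 329.7442932128906), (149.6382293701172, 50.249420166015625), 15.33582592010498) z [0.0168 0.0342 0.0421]
beam0.02 728 ((520.894287109375, 329.61370849609375), (149.63815307617188, 49.35733413696289), 15.397668838500977) z [0.0206 0.0373 0.0424]
table [0.26960439 0.22644845 0.0030827 ]
```

Emit:
servo_tool(commands=[[0, 0, -3, 28, -26, 12, 0.3], [0, 0, -6, 56, -52, 24, 0.5], [0, 0, -9, 84, -78, 36, 0.65], [0, 0, -12, 112, -104, 48, 0.67], [0, 0, -15, 140, -130, 60, 0.67]], force=60)

```text
clock: 0.52
tcp_pos: [0.3228, 0.5183, 0.2914]
orientation: [-0.833, -3.029, 0.001]
contact_force: [1.1, 0.8, -0.3]
grip_width: 0.0285
gripper_force: 0.0
```

Emit:
servo_tool(commands=[[0, 0, -3, 23, -34, 0, 0.67], [0, 0, -6, 46, -68, 0, 0.67], [0, 0, -9, 69, -102, 0, 0.67], [0, 0, -12, 92, -136, 0, 0.67], [0, 0, -15, 115, -170, 0, 0.67]])

```text
clock: 0.93
tcp_pos: [0.4374, 0.348, 0.2911]
orientation: [-1.222, -2.894, 0.0]
contact_force: [0.9, -0.8, -0.2]
grip_width: 0.0282
gripper_force: 0.0
```

Emit:
servo_tool(commands=[[0, 0, -4, 0, -40, 0, 0.67], [0, 0, -8, 0, -80, 0, 0.67], [0, 0, -12, 0, -120, 0, 0.67], [0, 0, -16, 0, -160, 0, 0.67], [0, 0, -20, 0, -200, 0, 0.67]])

```text
clock: 1.35
tcp_pos: [0.4362, 0.148, 0.291]
orientation: [-1.707, -2.637, 0.001]
contact_force: [0.1, -0.0, -0.1]
grip_width: 0.0282
gripper_force: 0.0
```

Emit:
servo_tool(commands=[[0, 0, -4, 0, -40, 0, 0.67], [0, 0, -8, 0, -80, 0, 0.67], [0, 0, -12, 0, -120, 0, 0.67], [0, 0, -15, 0, -160, 0, 0.67], [0, 0, -15, 0, -194, 0, 0.67]])

```text
clock: 1.77
tcp_pos: [0.436, -0.0468, 0.2913]
orientation: [-2.038, -2.391, -0.0]
contact_force: [1.7, 0.4, 0.3]
grip_width: 0.0283
gripper_force: 0.0
```

```bash
cat >> h.py <<'E'
from scipy.spatial.transform import Rotation as R
def st():
    o=r.get_obs(); M=R.from_rotvec(o['orientation']).as_matrix()
    print('t',round(float(o['clock']),2),'tcp mm',np.round(np.array(o['tcp_pos'])*1000,1),'z',np.round(M[:,2],3),'ydir',round(float(np.degrees(np.arctan2(M[1,1],M[0,1]))),1),'w',round(float(o['grip_width'])*1000,1),'gf',np.round(o['gripper_force'],1),'F',np.round(o['contact_force'],1),'q',np.round(o['joints'],2))
E
python3 -c "
from h import *
st()"
```

```text
t 1.77 tcp mm [436.  -46.8 291.3] z [-0.  0. -1.] ydir 9.1 w 28.3 gf 0.0 F [1.7 0.4 0.3] q [-0.64 -0.01  0.61  2.04  0.01  1.11  0.13]
```

Emit:
servo_tool(commands=[[0, 0, 0, 1, 1, -35, 0.67], [0, 0, 0, 2, 2, -70, 0.67], [0, 0, 0, 2, 2, -105, 0.67], [0, 0, 0, 2, 2, -140, 0.67], [0, 0, 0, 2, 2, -158, 0.67]])

```text
clock: 2.18
tcp_pos: [0.4364, -0.0421, 0.13]
orientation: [-2.031, -2.393, 0.006]
contact_force: [-0.7, 0.4, 0.2]
grip_width: 0.0281
gripper_force: 0.0
```

Run:
```python
from h import *
for n in('scene','top'): grab(n)
st()
ims=[]
for n,(u,v) in(('scene',(292,178)),('top',(247,220))):
    p,_=cloud(n); ims.append(cv2.resize(p[v-48:v+48,u-32:u+32],None,fx=6,fy=6,interpolation=cv2.INTER_CUBIC))
cv2.imwrite('pics/c2.png',np.hstack(ims))
```

```text
t 2.28 tcp mm [436.1 -42.2 130.6] z [-0.007 -0.002 -1.   ] ydir 9.3 w 28.6 gf 0.0 F [-0.8 -0.8  0.4] q [-0.56  0.26  0.59  2.22 -0.22  0.72  0.35]
```

View pics/c2.png

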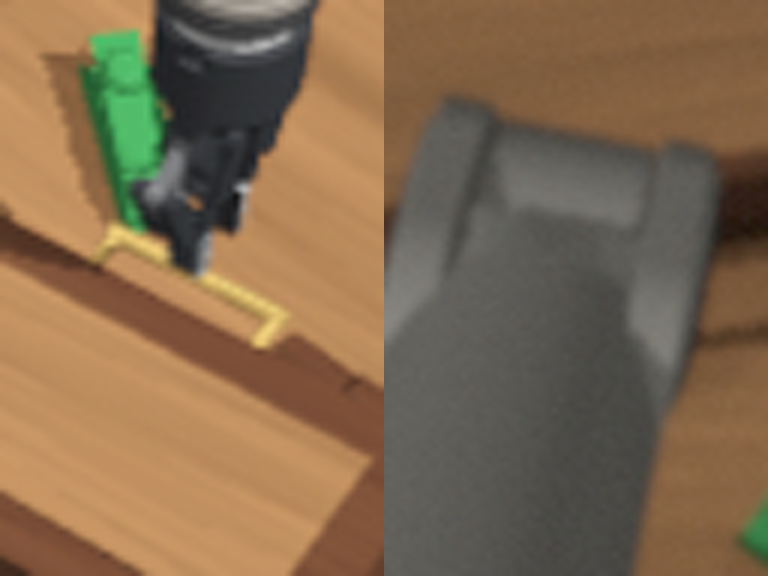

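The crop shows the fingertips at (195,268), just above the middle of the brass bar, which runs from (115,235) to (285,318). One finger is in front of the bar and one behind. I check the bar line with depth.

Run:
```python
from h import *
p,P=cloud('scene')
hsv=cv2.cvtColor(p,cv2.COLOR_BGR2HSV)
a=np.radians(9.3); ex=np.array([np.cos(a),np.sin(a)]); ey=np.array([-ex[1],ex[0]])
D=P[...,:2]-np.array([.564,-.0245]); X=D@ex; Y=D@ey
m=(np.abs(P[...,2]-.107)<.012)&(X<-.118)&(X>-.16)&(abs(Y)<.07)&(hsv[...,1]>90)
print(m.sum())
for lo in np.arange(-.06,.06,.02):
    k=m&(Y>=lo)&(Y<lo+.02)
    if k.sum(): print(round(lo,2),k.sum(),np.round(1000*np.array([np.median(X[k]),X[k].min(),X[k].max(),np.median(P[k][:,2])]),1))
print('Yrange',Y[m].min(),Y[m].max())
b=(np.abs(P[...,2]-.045)<.1)&(X<0.5)&0
for t in [(.4377,-.0452),(.4361,-.0422)]: d=np.array(t)-[.564,-.0245]; print(d@ex,d@ey)
```

```text
89
-0.06 13 [-125.7 -129.7 -118.5  107.6]
-0.04 18 [-125.9 -132.2 -122.9  107.4]
-0.02 6 [-124.1 -126.7 -122.5  106. ]
0.0 15 [-125.3 -134.4 -122.9  106.3]
0.02 19 [-126.6 -135.9 -122.2  107. ]
0.04 18 [-126.3 -131.4 -118.6  106.7]
Yrange -0.05405796706071361 0.05690546036311942
-0.1279850760790193 -1.735072426640002e-05
-0.1290792337619601 0.003201782538719395
```

Emit:
servo_tool(commands=[[0, 0, 0, 0, 0, -15, 0.67], [0, 0, 0, 0, 0, -30, 0.67], [0, 0, 0, 0, 0, -44, 0.67], [0, 0, 0, 0, 0, -44, 0.67], [0, 0, 0, 0, 0, -44, 0.67]])

```text
clock: 2.7
tcp_pos: [0.4393, -0.042, 0.0902]
orientation: [2.033, 2.395, 0.001]
contact_force: [-0.4, 0.3, 0.2]
grip_width: 0.0282
gripper_force: 0.0
```

```bash
python3 -c "
from h import *
st()"
```

```text
t 2.7 tcp mm [439.3 -42.   90.2] z [ 0.  0. -1.] ydir 9.4 w 28.2 gf 0.0 F [-0.4  0.3  0.2] q [-0.5   0.35  0.54  2.25 -0.31  0.62  0.43]
```

Emit:
servo_tool(commands=[[0, 0, 0, -2, 0, -1, 0.8], [0, 0, 0, -2, 0, -1, 0.9], [0, 0, 0, -2, 0, -1, 1], [0, 0, 0, -2, 0, -1, 1], [0, 0, 0, -2, 0, -1, 1]], force=50)

```text
clock: 3.12
tcp_pos: [0.4357, -0.0421, 0.0892]
orientation: [-2.032, -2.394, 0.0]
contact_force: [-4.5, -0.3, 6.5]
grip_width: 0.0083
gripper_force: 48.8
```

Run:
```python
from h import *
st()
o=np.array(r.get_obs()['tcp_pos'])*1000
a=np.radians(9.3)
# delta from closed grip, arc
for th in np.arange(0,97,4).tolist()+[95]:
    t=np.radians(th); x=-218*np.cos(t)+20*np.sin(t)+218; z=218*np.sin(t)+20*np.cos(t)-20
    print(th,np.round([x*np.cos(a),x*np.sin(a),z],1))
```

```text
t 3.12 tcp mm [435.7 -42.1  89.2] z [-0.002  0.001 -1.   ] ydir 9.3 w 8.3 gf 48.8 F [-4.5 -0.3  6.5] q [-0.5   0.34  0.54  2.25 -0.31  0.61  0.43]
0 [0. 0. 0.]
4 [ 1.9  0.3 15.2]
8 [ 4.8  0.8 30.1]
12 [ 8.8  1.4 44.9]
16 [13.8  2.3 59.3]
20 [19.7  3.2 73.4]
24 [26.6  4.4 86.9]
28 [ 34.4   5.6 100. ]
32 [ 43.1   7.1 112.5]
36 [ 52.7   8.6 124.3]
40 [ 63.   10.3 135.4]
44 [ 74.1  12.1 145.8]
48 [ 85.8  14.1 155.4]
52 [ 98.2  16.1 164.1]
56 [111.2  18.2 171.9]
60 [124.7  20.4 178.8]
64 [138.6  22.7 184.7]
68 [152.8  25.  189.6]
72 [167.4  27.4 193.5]
76 [182.2  29.8 196.4]
80 [197.2  32.3 198.2]
84 [212.3  34.8 198.9]
88 [227.4  37.2 198.6]
92 [242.4  39.7 197.2]
96 [257.3  42.1 194.7]
95 [253.5  41.5 195.4]
```

Emit:
servo_tool(commands=[[0, 0, 0, 1, 0, 7, 1], [0, 0, 0, 3, 0.5, 18, 1], [0, 0, 0, 5, 1, 30, 1], [0, 0, 0, 9, 1.4, 45, 1], [0, 0, 0, 14, 2, 59, 1]])

```text
clock: 3.53
tcp_pos: [0.4488, -0.04, 0.1481]
orientation: [-2.031, -2.392, 0.003]
contact_force: [-3.4, 0.6, -3.2]
grip_width: 0.0083
gripper_force: 48.6
```

Emit:
servo_tool(commands=[[0, 0, 0, 6, 1, 14, 1], [0, 0, 0, 13, 2, 28, 1], [0, 0, 0, 21, 3.5, 41, 1], [0, 0, 0, 29, 5, 53.5, 1], [0, 0, 0, 39, 6.5, 65, 1]])

```text
clock: 3.95
tcp_pos: [0.4857, -0.034, 0.213]
orientation: [-2.029, -2.389, 0.008]
contact_force: [-13.8, -0.6, 6.6]
grip_width: 0.0079
gripper_force: 49.3
```

Run:
```python
from h import *
st(); grab('scene'); p,P=cloud('scene')
o=np.array(r.get_obs()['tcp_pos'])*1000; d=o-[435.7,-42.1,89.2]; print(d)
cv2.imwrite('pics/s3.png',p[60:340,120:420])
```

```text
t 3.95 tcp mm [485.7 -34.  213. ] z [-0.009  0.001 -1.   ] ydir 9.3 w 7.9 gf 49.3 F [-13.8  -0.6   6.6] q [-0.6   0.21  0.63  2.04 -0.16  0.94  0.27]
[ 51.83900821   8.40721566 125.89799496]
```

View pics/s3.png

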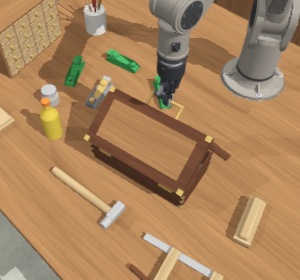

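The lid is rising with the fingers (about 36°). I keep following the arc.

Emit:
servo_tool(commands=[[0, 0, 0, 9.5, 1.7, 11, 1], [0, 0, 0, 20.5, 3.5, 21.5, 1], [0, 0, 0, 32, 5.5, 31, 1], [0, 0, 0, 44.5, 7.5, 39.5, 1], [0, 0, 0, 57.5, 9.5, 47.5, 1]])

```text
clock: 4.42
tcp_pos: [0.5451, -0.0243, 0.2626]
orientation: [-2.031, -2.391, 0.002]
contact_force: [-10.4, 1.2, 14.6]
grip_width: 0.0084
gripper_force: 51.5
```

Emit:
servo_tool(commands=[[0, 0, 0, 13.5, 2.2, 7, 1], [0, 0, 0, 27.4, 4.5, 13, 1], [0, 0, 0, 41.6, 6.8, 17.5, 1], [0, 0, 0, 56, 9.2, 21.5, 1], [0, 0, 0, 71, 11.6, 24.5, 1]])

```text
clock: 4.83
tcp_pos: [0.6188, -0.0123, 0.2866]
orientation: [2.032, 2.395, 0.002]
contact_force: [-1.5, -0.3, 1.6]
grip_width: 0.008
gripper_force: 52.4
```

Run:
```python
from h import *
st()
o=np.array(r.get_obs()['tcp_pos'])*1000; d=o-[435.7,-42.1,89.2]; print(d)
grab('scene'); p,P=cloud('scene')
cv2.imwrite('pics/s4.png',cv2.resize(p[60:340,120:420],None,fx=2,fy=2))
```

```text
t 4.83 tcp mm [618.8 -12.3 286.6] z [ 0.001  0.    -1.   ] ydir 9.4 w 8.0 gf 52.4 F [-1.5 -0.3  1.6] q [-0.54  0.38  0.62  1.66 -0.24  1.17  0.3 ]
[183.08398345  29.84406176 197.43369353]
```

View pics/s4.png

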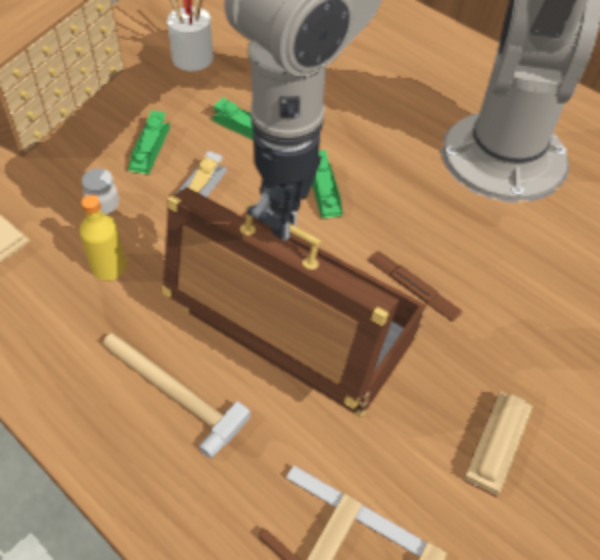

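The lid is at about 76° with the fingers still on the bar. I bring it to the stop more slowly.

Emit:
servo_tool(commands=[[0, 0, 0, 14, 2.3, 1.5, 1], [0, 0, 0, 28, 4.6, 2.5, 1], [0, 0, 0, 41, 6.7, 2.5, 1], [0, 0, 0, 52, 8.5, 1.5, 1], [0, 0, 0, 61, 10, 0.5, 1]])

```text
clock: 5.3
tcp_pos: [0.6802, -0.0023, 0.2865]
orientation: [2.031, 2.394, 0.002]
contact_force: [-0.2, 0.9, 3.4]
grip_width: 0.008
gripper_force: 53.1
```

Emit:
servo_tool(commands=[[0, 0, 0, 3, 0.5, -0.5, 1], [0, 0, 0, 6, 1, -0.5, 1], [0, 0, 0, 8, 1.3, -1, 1], [0, 0, 0, 9, 1.5, -1, 1], [0, 0, 0, 9, 1.5, -1, 1]])

```text
clock: 5.72
tcp_pos: [0.6887, -0.0008, 0.2848]
orientation: [2.032, 2.394, 0.002]
contact_force: [0.2, 0.8, 4.9]
grip_width: 0.0082
gripper_force: 53.8
```

Run:
```python
from h import *
st()
o=np.array(r.get_obs()['tcp_pos'])*1000; d=o-[435.7,-42.1,89.2]; print(d)
```

```text
t 5.72 tcp mm [688.7  -0.8 284.8] z [ 0.002  0.    -1.   ] ydir 9.4 w 8.2 gf 53.8 F [0.2 0.8 4.9] q [-0.49  0.51  0.6   1.49 -0.3   1.23  0.32]
[253.04567326  41.30831206 195.55801813]
```

Emit:
servo_tool(commands=[[0, 0, 0, 1.5, 0.2, 0, 1], [0, 0, 0, 3, 0.5, 0, 1], [0, 0, 0, 4, 0.6, -0.5, 1], [0, 0, 0, 4, 0.6, -0.5, 1], [0, 0, 0, 4, 0.6, -0.5, 1]])

```text
clock: 6.13
tcp_pos: [0.6892, -0.0008, 0.2846]
orientation: [-2.03, -2.39, 0.005]
contact_force: [-13.5, 0.5, 14.4]
grip_width: 0.0082
gripper_force: 54.8
```

The stop is felt. I ease off and open the fingers.

Emit:
servo_tool(commands=[[0, 0, 0, -3, -0.5, 0, 0.9], [0, 0, 0, -3, -0.5, 0, 0.7], [0, 0, 0, -3, -0.5, 0, 0.5], [0, 0, 0, -3, -0.5, 0, 0.4], [0, 0, 0, -3, -0.5, 0, 0.4]])

```text
clock: 6.55
tcp_pos: [0.689, -0.0007, 0.2827]
orientation: [-2.032, -2.395, 0.001]
contact_force: [0.2, 0.5, -0.0]
grip_width: 0.0511
gripper_force: 0.0
```

Emit:
servo_tool(commands=[[0, 0, 0, 0, 0, 10, 0.4], [0, 0, 0, 0, 0, 25, 0.4], [0, 0, 0, 0, 0, 45, 0.4], [0, 0, 0, 0, 0, 70, 0.4], [0, 0, 0, 0, 0, 90, 0.4]])

```text
clock: 6.97
tcp_pos: [0.6895, -0.0009, 0.3755]
orientation: [2.032, 2.395, 0.001]
contact_force: [0.5, 0.3, 0.3]
grip_width: 0.0509
gripper_force: 0.0
```

Run:
```python
from h import *
st()
grab('scene'); p,P=cloud('scene')
cv2.imwrite('pics/s5.png',cv2.resize(p[40:340,90:410],None,fx=2,fy=2))
```

```text
t 6.97 tcp mm [689.5  -0.9 375.5] z [ 0.001 -0.    -1.   ] ydir 9.4 w 50.9 gf 0.0 F [0.5 0.3 0.3] q [-0.49  0.47  0.63  1.35 -0.27  1.41  0.29]
```

View pics/s5.png

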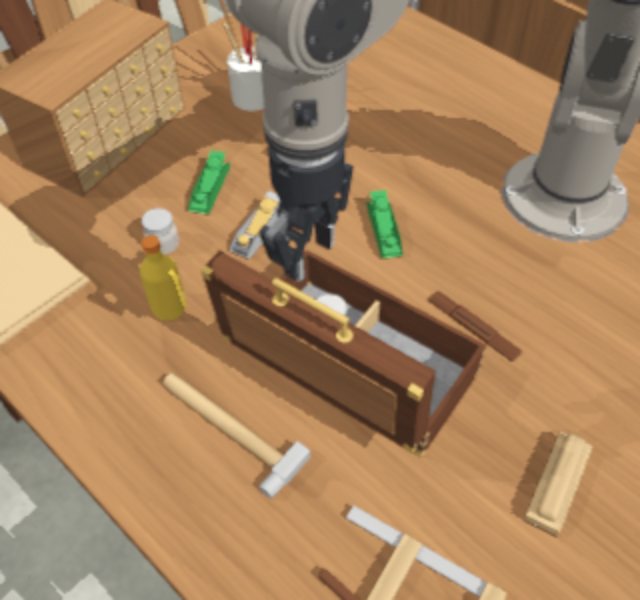

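The lid stands open on its stop, clear of the gripper. The plane is at about (258,225) in the crop. Now I go to the plane.

Emit:
servo_tool(commands=[[0, 0, -5.5, -14, -24, 0, 0.2], [0, 0, -11, -28, -48, 0, 0], [0, 0, -16.5, -42, -72, 0, 0], [0, 0, -22, -56, -96, 0, 0], [0, 0, -27.5, -70, -120, 0, 0]])

```text
clock: 7.43
tcp_pos: [0.6186, -0.122, 0.3738]
orientation: [2.548, 1.837, 0.001]
contact_force: [0.2, 0.9, -0.3]
grip_width: 0.0851
gripper_force: 0.0
```

Emit:
servo_tool(commands=[[0, 0, -5.5, -14, -24, 0, 0], [0, 0, -11, -28, -48, 0, 0], [0, 0, -16.5, -42, -72, 0, 0], [0, 0, -22, -56, -96, 0, 0], [0, 0, -27.5, -70, -120, 0, 0]])

```text
clock: 7.85
tcp_pos: [0.5485, -0.2419, 0.3739]
orientation: [2.912, 1.179, 0.001]
contact_force: [-0.2, 0.4, 0.0]
grip_width: 0.0854
gripper_force: 0.0
```

Emit:
servo_tool(commands=[[0, 0, -5.5, -14, -24, -25, 0], [0, 0, -11, -28, -48, -50, 0], [0, 0, -16.5, -42, -72, -75, 0], [0, 0, -22, -56, -96, -100, 0], [0, 0, -28, -69, -118, -125, 0]])

```text
clock: 8.27
tcp_pos: [0.4795, -0.3601, 0.2479]
orientation: [3.11, 0.439, 0.001]
contact_force: [0.2, 0.1, 0.8]
grip_width: 0.0854
gripper_force: 0.0
```

Run:
```python
from h import *
st()
grab('scene'); grab('top'); 
for n in('scene','top'):
  p,P=cloud(n); Z=P[...,2]
  m=(np.hypot(P[...,0]-.4805,P[...,1]+.3585)<.085)&(Z>.006)&(Z<.055)
  k,l,s_,c=cv2.connectedComponentsWithStats(m.astype(np.uint8),connectivity=4); b=1+s_[1:,4].argmax()
  print(n,s_[b,4],cv2.minAreaRect((P[l==b][:,:2]*1000).astype(np.float32)))
p,_=cloud('scene')
u,v=int(343/1.5625),int(238/1.5625)
cv2.imwrite('pics/s6.png',cv2.resize(p[v-70:v+50,u-70:u+70],None,fx=5,fy=5,interpolation=cv2.INTER_CUBIC))
```

```text
t 8.27 tcp mm [ 479.5 -360.1  247.9] z [ 0.001 -0.    -1.   ] ydir -73.9 w 85.4 gf 0.0 F [0.2 0.1 0.8] q [-0.16  0.49  0.98  1.77 -0.45  1.13 -0.33]
scene 400 ((481.9377746582031, -354.8790588378906), (139.4311065673828, 42.696651458740234), 16.640399932861328)
top 321 ((510.595703125, -349.1885986328125), (80.62281799316406, 40.27685546875), 16.245119094848633)
```

View pics/s6.png

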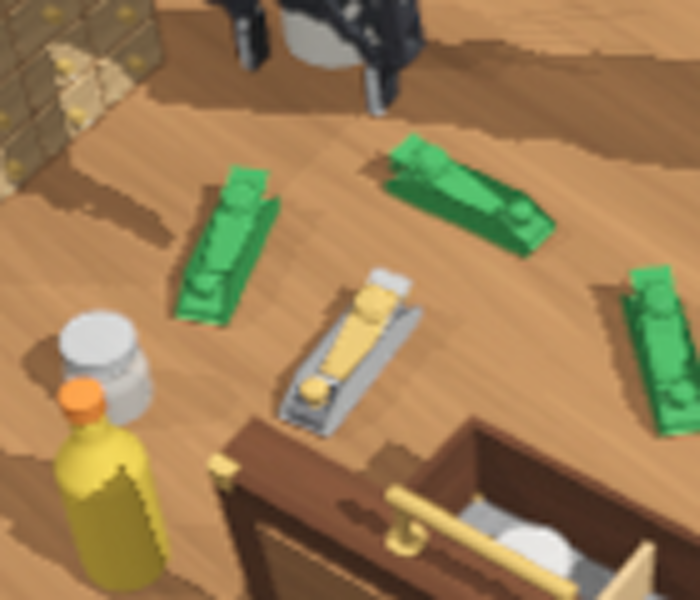

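The real plane, grey with a brass cap, lies at (350,350) with the green copies well clear. The gripper is above it and open. I descend.

Emit:
servo_tool(commands=[[0, 0, 0.4, 1, 2, -35, 0], [0, 0, 0.4, 1, 2, -70, 0], [0, 0, 0.4, 1, 2, -105, 0], [0, 0, 0.4, 1, 2, -140, 0], [0, 0, 0.4, 1, 2, -170, 0]])

```text
clock: 8.78
tcp_pos: [0.4822, -0.3558, 0.0768]
orientation: [-3.107, -0.462, -0.001]
contact_force: [0.7, 0.4, -0.2]
grip_width: 0.0853
gripper_force: 0.0
```

Emit:
servo_tool(commands=[[0, 0, 0, 0, 0, -20, 0], [0, 0, 0, 0, 0, -40, 0], [0, 0, 0, 0, 0, -58, 0], [0, 0, 0, 0, 0, -70, 0], [0, 0, 0, 0, 0, -73, 0]])

```text
clock: 9.2
tcp_pos: [0.4815, -0.3557, 0.0039]
orientation: [-3.106, -0.46, 0.002]
contact_force: [-0.2, 0.6, -0.2]
grip_width: 0.0857
gripper_force: 0.0
```

Emit:
servo_tool(commands=[[0, 0, 0, 0, 0, 0, 0], [0, 0, 0, 0, 0, 0, 0.2], [0, 0, 0, 0, 0, 0, 0.3], [0, 0, 0, 0, 0, 0, 0.4], [0, 0, 0, 0, 0, 0, 0.45]], force=60)

```text
clock: 9.62
tcp_pos: [0.4819, -0.357, 0.0061]
orientation: [3.107, 0.458, 0.002]
contact_force: [-0.7, 0.6, 0.3]
grip_width: 0.0469
gripper_force: 0.0
```

```bash
python3 -c "
from h import *
st()"
```

```text
t 9.62 tcp mm [ 481.9 -357.     6.1] z [ 0.001 -0.001 -1.   ] ydir -73.2 w 46.9 gf 0.0 F [-0.7  0.6  0.3] q [ 0.04  0.77  0.69  1.92 -0.74  0.72 -0.1 ]
```

Emit:
servo_tool(commands=[[0, 0, 0, 0, 0, -2, 0.5], [0, 0, 0, 0, 0, -2, 0.6], [0, 0, 0, 0, 0, -2, 0.8], [0, 0, 0, 0, 0, -2, 1], [0, 0, 0, 0, 0, -2, 1]], force=80)

```text
clock: 10.03
tcp_pos: [0.4817, -0.3569, 0.0038]
orientation: [3.108, 0.458, 0.001]
contact_force: [-0.6, 1.0, 5.5]
grip_width: 0.0386
gripper_force: 81.5
```

Emit:
servo_tool(commands=[[0, 0, 0, 0, 0, 0, 1], [0, 0, 0, 0, 0, 4, 1], [0, 0, 0, 0, 0, 12, 1], [0, 0, 0, 0, 0, 25, 1], [0, 0, 0, 0, 0, 40, 1]])

```text
clock: 10.45
tcp_pos: [0.4806, -0.3563, 0.0438]
orientation: [-3.107, -0.458, 0.002]
contact_force: [0.5, -0.0, -4.0]
grip_width: 0.0383
gripper_force: 81.0
```

```bash
python3 -c "
from h import *
st()"
```

```text
t 10.45 tcp mm [ 480.6 -356.3   43.8] z [-0.002  0.001 -1.   ] ydir -73.2 w 38.3 gf 81.0 F [ 0.5 -0.  -4. ] q [ 0.    0.72  0.74  1.91 -0.69  0.78 -0.14]
```

The plane is held (4 N of weight, 38 mm wide). I lift it and carry it over the bay.

Emit:
servo_tool(commands=[[0, 0, 0, 0, 0, 25, 1], [0, 0, 0, 0, 0, 55, 1], [0, 0, 0, 0, 0, 85, 1], [0, 0, 0, 2, 10, 115, 1], [0, 0, 0, 5, 30, 145, 1]])

```text
clock: 10.87
tcp_pos: [0.4848, -0.3293, 0.1914]
orientation: [3.106, 0.45, 0.001]
contact_force: [0.6, 0.5, -4.1]
grip_width: 0.0386
gripper_force: 81.3
```

Emit:
servo_tool(commands=[[0, 0, -0.5, 5, 30, 0, 1], [0, 0, -1, 10, 60, 0, 1], [0, 0, -1.5, 15, 90, 0, 1], [0, 0, -2, 20, 120, 0, 1], [0, 0, -2.5, 25, 150, 0, 1]])

```text
clock: 11.28
tcp_pos: [0.511, -0.1755, 0.1895]
orientation: [-3.117, -0.388, -0.002]
contact_force: [0.5, 0.1, -4.8]
grip_width: 0.0383
gripper_force: 81.5
```

Emit:
servo_tool(commands=[[0, 0, -0.5, 5, 30, 0, 1], [0, 0, -1, 10, 60, 0, 1], [0, 0, -1.5, 15, 90, 0, 1], [0, 0, -2, 20, 120, 0, 1], [0, 0, -2.5, 25, 150, 0, 1]])

```text
clock: 11.7
tcp_pos: [0.5361, -0.0255, 0.1895]
orientation: [-3.124, -0.32, -0.001]
contact_force: [-0.3, -0.8, -4.0]
grip_width: 0.0384
gripper_force: 81.5
```

Emit:
servo_tool(commands=[[0, 0, -0.5, 4, 20, 0, 1], [0, 0, -1, 8, 40, 0, 1], [0, 0, -1.5, 12, 58, 0, 1], [0, 0, -2, 15, 70, 0, 1], [0, 0, -2.5, 16, 72, 0, 1]])

```text
clock: 12.12
tcp_pos: [0.5526, 0.0483, 0.1891]
orientation: [-3.129, -0.259, -0.001]
contact_force: [0.1, 0.4, -3.9]
grip_width: 0.0389
gripper_force: 81.5
```

Run:
```python
from h import *
st(); grab('scene'); grab('top')
ims=[]
p,_=cloud('scene'); a=cv2.resize(p[60:300,130:450],(400,300),interpolation=cv2.INTER_CUBIC)
p,P=cloud('top'); b=cv2.resize(p[100:280,140:380],(400,300),interpolation=cv2.INTER_CUBIC)
cv2.imwrite('pics/s7.png',np.hstack([a,b]))
```

```text
t 12.12 tcp mm [552.6  48.3 189.1] z [ 0.     0.002 -1.   ] ydir -80.5 w 38.9 gf 81.5 F [ 0.1  0.4 -3.9] q [-0.96  0.51  1.04  1.94 -0.53  1.   -1.09]
```

View pics/s7.png

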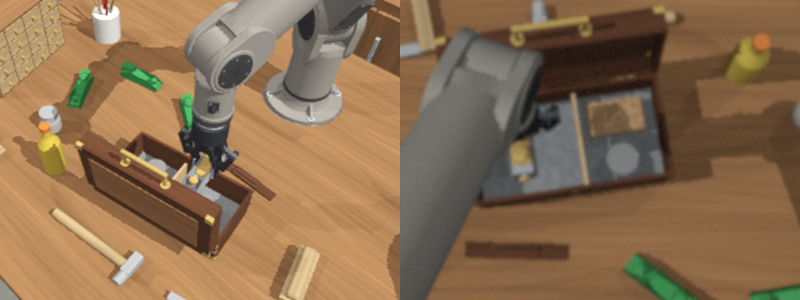

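The plane hangs level over the left bay: its toe knob is visible in the scene view at (195,178) and its heel in the top view at (520,160). I check its ends against the bay walls.

Run:
```python
from h import *
a=np.radians(9.3); ex=np.array([np.cos(a),np.sin(a)]); ey=np.array([-ex[1],ex[0]])
for n in('scene','top'):
    p,P=cloud(n); Z=P[...,2]; D=P[...,:2]-[.5509,.0464]; X=D@ex*1000; Y=D@ey*1000
    m=(Z>.183)&(Z<.24)&(abs(Y)<30)&(abs(X)<90)
    for lo in range(-90,90,10):
        k=m&(X>=lo)&(X<lo+10)
        if k.sum()>3: print(n,lo,k.sum(),'Y',np.round(np.percentile(Y[k],[2,98]),1),'Z',np.round(1000*np.percentile(Z[k],[2,50,98]),1),'X',np.round([X[k].min(),X[k].max()],1))
    f=(abs(Z-.085)<.006)
    for nm,k in(('front rim',f&(abs(Y)<100)&(X<-60)&(X>-110)),('left rim',f&(abs(X)<60)&(Y>70)&(Y<130)),('divider',(abs(Z-.06)<.006)&(abs(X)<60)&(Y<-60)&(Y>-120))):
        if k.sum()>5: print(nm,k.sum(),'X',np.round(np.percentile(X[k],[2,50,98]),1),'Y',np.round(np.percentile(Y[k],[2,50,98]),1))
```

```text
scene -60 7 Y [13.5 22.9] Z [185.8 192.1 202.8] X [-59.4 -50.3]
scene -50 6 Y [19.9 22.7] Z [196.5 204.9 209.1] X [-48.8 -40.2]
scene -30 4 Y [-16.  -14.3] Z [207.9 210.6 214.5] X [-24.3 -20.3]
scene -20 23 Y [-16.9   2.3] Z [207.  212.2 215.7] X [-19.9 -10.5]
scene -10 47 Y [-18.4  15.8] Z [203.9 209.6 233.8] X [-9.5 -0. ]
scene 0 74 Y [-29.5  29.3] Z [199.5 206.4 235. ] X [0.  9.9]
scene 10 112 Y [-29.3  28.4] Z [191.6 206.5 238.7] X [10.  19.4]
scene 20 58 Y [-17.7  22.6] Z [188.5 196.8 212.4] X [20.7 29.7]
scene 30 29 Y [-15.9  22.7] Z [186.9 200.8 212.2] X [30.2 39.3]
scene 40 53 Y [-17.3  22.6] Z [188.2 207.8 217.2] X [40.1 50. ]
scene 50 76 Y [-16.5  22.9] Z [191.5 201.9 216.8] X [50.1 60. ]
scene 60 29 Y [-16.   22.4] Z [195.4 198.6 201.5] X [60.1 67.4]
front rim 126 X [-89.7 -83.4 -62.5] Y [-97.2  51.1  98.7]
left rim 108 X [-55.5   2.2  58.3] Y [91.4 95.9 99.8]
divider 22 X [-57.5 -41.8 -21.2] Y [-94.3 -91.5 -87.4]
top -80 6 Y [-7.2  4.3] Z [206.2 209.5 212.2] X [-71.7 -70.3]
top -70 74 Y [-20.6  17.4] Z [188.8 201.  229.5] X [-69.6 -60. ]
top -60 66 Y [-21.1  17.8] Z [192.  223.2 229. ] X [-59.8 -50.3]
top -50 67 Y [-21.2  17.8] Z [204.3 224.8 231.4] X [-49.9 -40. ]
top -40 69 Y [-21.2  16.9] Z [192.  228.1 232.9] X [-39.9 -30.1]
top -30 53 Y [-21.4  15.9] Z [206.9 223.9 231.4] X [-29.9 -20.1]
top -20 37 Y [-21.4   9.2] Z [191.  214.2 219.7] X [-19.9 -10.5]
top -10 12 Y [-28.3 -14.5] Z [198.3 211.8 232.8] X [-9.6 -5.7]
front rim 218 X [-87.4 -83.6 -79.3] Y [-96.   -1.3  91.3]
divider 84 X [-55.9  -0.6  56. ] Y [-96.8 -94.  -91.2]
```

The plane is nearly centred. I shift +3 mm in x and lower it.

Emit:
servo_tool(commands=[[0, 0, 0, 2, 0, -10, 1], [0, 0, 0, 3, 0, -30, 1], [0, 0, 0, 3, 0, -52, 1], [0, 0, 0, 3, 0, -75, 1], [0, 0, 0, 3, 0, -95, 1]])

```text
clock: 12.63
tcp_pos: [0.5546, 0.0435, 0.0918]
orientation: [3.131, 0.25, -0.001]
contact_force: [0.0, 0.4, -4.6]
grip_width: 0.0386
gripper_force: 81.5
```

Emit:
servo_tool(commands=[[0, 0, 0, 0, 0, -15, 1], [0, 0, 0, 0, 0, -30, 1], [0, 0, 0, 0, 0, -45, 1], [0, 0, 0, 0, 0, -58, 1], [0, 0, 0, 0, 0, -66, 1]])

```text
clock: 13.05
tcp_pos: [0.5545, 0.0439, 0.0258]
orientation: [3.131, 0.251, -0.003]
contact_force: [-1.0, -0.2, -4.7]
grip_width: 0.0386
gripper_force: 81.4
```

```bash
python3 -c "
from h import *
st()"
```

```text
t 13.05 tcp mm [554.5  43.9  25.8] z [-0.002 -0.001 -1.   ] ydir -80.8 w 38.6 gf 81.4 F [-1.  -0.2 -4.7] q [-0.76  0.72  0.78  2.02 -0.78  0.72 -0.9 ]
```

Emit:
servo_tool(commands=[[0, 0, 0, 0, 0, -3, 1], [0, 0, 0, 0, 0, -6, 1], [0, 0, 0, 0, 0, -9, 1], [0, 0, 0, 0, 0, -11, 1], [0, 0, 0, 0, 0, -12, 1]])

```text
clock: 13.47
tcp_pos: [0.5556, 0.0453, 0.0155]
orientation: [-3.131, -0.254, -0.001]
contact_force: [0.0, 0.0, -3.9]
grip_width: 0.0387
gripper_force: 81.4
```

Emit:
servo_tool(commands=[[0, 0, 0, 0, 0, -0.5, 1], [0, 0, 0, 0, 0, -1, 1], [0, 0, 0, 0, 0, -1.5, 1], [0, 0, 0, 0, 0, -2, 1], [0, 0, 0, 0, 0, -2, 1]])

```text
clock: 13.88
tcp_pos: [0.5554, 0.0453, 0.0133]
orientation: [-3.131, -0.254, -0.0]
contact_force: [0.1, 0.1, -4.6]
grip_width: 0.0385
gripper_force: 81.4
```

Emit:
servo_tool(commands=[[0, 0, 0, 0, 0, -0.5, 1], [0, 0, 0, 0, 0, -1, 1], [0, 0, 0, 0, 0, -1.5, 1], [0, 0, 0, 0, 0, -2, 1], [0, 0, 0, 0, 0, -2, 1]])

```text
clock: 14.3
tcp_pos: [0.5554, 0.0453, 0.0118]
orientation: [-3.131, -0.254, -0.0]
contact_force: [-3.6, 0.4, 3.9]
grip_width: 0.0385
gripper_force: 82.5
```

The sole is on the floor: the force went from -4.6 N to +3.9 N. I release it.

Emit:
servo_tool(commands=[[0, 0, 0, 0, 0, 0, 0.5], [0, 0, 0, 0, 0, 0, 0.4], [0, 0, 0, 0, 0, 0, 0.3], [0, 0, 0, 0, 0, 0, 0.25], [0, 0, 0, 0, 0, 0, 0.25]], force=20)

```text
clock: 14.72
tcp_pos: [0.5556, 0.0452, 0.0114]
orientation: [3.131, 0.254, 0.001]
contact_force: [0.2, -0.4, 0.6]
grip_width: 0.064
gripper_force: 0.0
```

Emit:
servo_tool(commands=[[0, 0, 0, 0, 0, 15, 0.25], [0, 0, 0, 0, 0, 40, 0.25], [0, 0, 0, 0, 0, 75, 0.25], [0, 0, 0, 0, 0, 110, 0.25], [0, 0, 0, 0, 0, 145, 0.25]])

```text
clock: 15.13
tcp_pos: [0.5549, 0.0449, 0.1576]
orientation: [3.131, 0.253, -0.001]
contact_force: [0.4, 1.4, 0.1]
grip_width: 0.064
gripper_force: 0.0
```

Emit:
servo_tool(commands=[[0, 0, 0, -8, 36, 10, 0.25], [0, 0, 0, -16, 72, 20, 0.25], [0, 0, 0, -24, 108, 30, 0.25], [0, 0, 0, -32, 144, 40, 0.25], [0, 0, 0, -40, 180, 50, 0.25]])

```text
clock: 15.55
tcp_pos: [0.5146, 0.2269, 0.2069]
orientation: [-3.131, -0.253, -0.0]
contact_force: [0.5, 0.6, 0.2]
grip_width: 0.0639
gripper_force: 0.0
```

Emit:
servo_tool(commands=[[0, 0, 0, -8, 36, 5, 0.25], [0, 0, 0, -16, 72, 10, 0.25], [0, 0, 0, -24, 100, 15, 0.25], [0, 0, 0, -28, 110, 15, 0.25], [0, 0, 0, -28, 110, 15, 0.25]])

```text
clock: 15.97
tcp_pos: [0.4859, 0.339, 0.2209]
orientation: [-3.13, -0.263, 0.0]
contact_force: [-0.8, 0.3, -1.4]
grip_width: 0.064
gripper_force: 0.0
```

Run:
```python
from h import *
st(); grab('scene'); grab('top')
p,_=cloud('scene'); a_=cv2.resize(p[60:300,130:450],(400,300),interpolation=cv2.INTER_CUBIC)
p,P=cloud('top'); b=cv2.resize(p[100:280,140:380],(400,300),interpolation=cv2.INTER_CUBIC)
cv2.imwrite('pics/s8.png',np.hstack([a_,b]))
a=np.radians(9.3); ex=np.array([np.cos(a),np.sin(a)]); ey=np.array([-ex[1],ex[0]])
Z=P[...,2]; D=P[...,:2]-[.5525,.0464]; X=D@ex*1000; Y=D@ey*1000
m=(Z>.016)&(Z<.07)&(abs(Y)<50)&(abs(X)<76)
print(m.sum(),np.round(np.percentile(X[m],[1,99]),1),np.round(np.percentile(Y[m],[1,99]),1),np.round(1000*np.percentile(Z[m],[50,99]),1))
for lo in range(-75,75,25):
    k=m&(X>lo)&(X<lo+25)
    if k.sum(): print(lo,np.round(1000*np.percentile(Z[k],[5,50,98]),1))
```

```text
t 15.97 tcp mm [485.9 339.  220.9] z [-0.  0. -1.] ydir -80.4 w 64.0 gf 0.0 F [-0.8  0.3 -1.4] q [-1.47  0.56  1.08  1.82 -0.55  1.1  -1.6 ]
605 [-69.1  70.4] [-23.3  16.1] [33.3 56.8]
-75 [16.9 44.3 51.2]
-50 [29.3 49.  57.4]
-25 [29.7 36.  51.4]
0 [22.  28.8 38.8]
25 [16.9 23.1 40.1]
50 [18.  24.7 40.2]
```

View pics/s8.png

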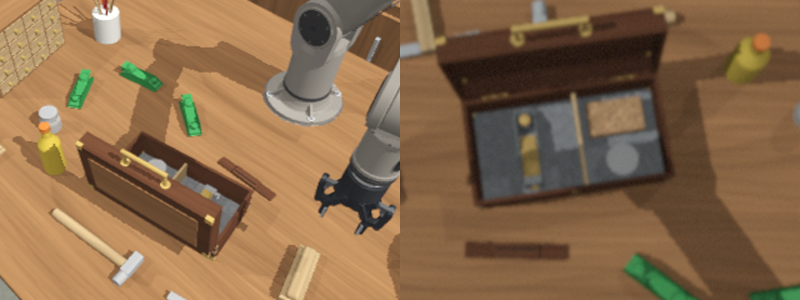

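The plane lies flat in the left bay (top crop, (528,150)). The knob is about 40 mm high and the cap about 54 mm, which matches the profile on an 8 mm floor. The lid stands open, the other things are in place and the arm is clear.

```bash
python3 -c "
from bench import r
print(r.hand_in())"
```

```text
the job is handed in; nothing more can be done
None
```

I guided the lid open onto its stop and left it standing. The block plane lies sole-flat in the empty bay, the other things look unmoved in the last pictures, and I handed the job in at about 16 s; no verdict came back.

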